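# Eject the large bearing and lay it in the tray

## Task

Each of the two ejector blocks on the bench holds a bearing sunk flush in its pocket. Press the lever of the block with the larger bearing all the way down so that this bearing rises out of its pocket, then lift it out and set it down gently, without dropping it, flat in the plywood tray. Leave the smaller bearing seated, its lever unpressed, and the tray and other things on the bench where they are.

Things in the scene. Friction and masses are not known exactly. Their poses are not given: they have to be found in the camera images.
- block_large: Grey metal ejector block that holds the large bearing, 90 x 90 mm and 56 mm high (with two low feet, 61 mm out along +y and -y), screwed to the bench (fixed). Origin: centre of its underside; z up. A round blind pocket 15 mm deep is sunk in the middle of its flat top. Its lever sticks out along -x.
- pocket_large (a point): Centre of the mouth of that pocket, at the block's top face, 56 mm above the bench; axes as the block's.
- lever_large (a joint): Angle of the dark steel ejector lever of the large bearing's block, rad: 0 = at rest, sloping up outwards; 0.4 = fully pressed down, at its stop. Its pivot lies 30 mm from the block's centre along -x and 40 mm above the bench. Pressing it lifts the bearing 32 mm per rad. It takes about 5 N at the pad and, being stiff, stays where it is left.
- lever_large_pad (a point): Middle of the upper face of the flat pad (36 mm along the lever, 34 mm across, 8 mm thick) at that lever's outer end, 120 mm from the pivot. It is about 68 mm above the bench at rest and 20 mm when fully pressed; in plan it lies about 148 mm from the block's centre along the block's -x. Its own x axis runs along the lever towards the block.
- bearing_large: The large steel ball bearing with dark seals, a ring 52 mm in outer diameter, bore 25 mm, 15 mm thick, 0.10 to 0.18 kg. Origin: centre of its underside; z is its axis. At the start it sits flush in the pocket of block_large, its origin 41 mm above the bench; a plunger under it raises it, level, by nearly 13 mm at full lever travel.
- block_small: Grey metal ejector block that holds the small bearing, 90 x 90 mm and 56 mm high (with two low feet, 61 mm out along +y and -y), screwed to the bench (fixed). Origin: centre of its underside; z up. A round blind pocket 12 mm deep is sunk in the middle of its flat top. Its lever sticks out along -x.
- pocket_small (a point): Centre of the mouth of that pocket, at the block's top face, 56 mm above the bench; axes as the block's.
- lever_small (a joint): Angle of the like ejector lever of the small bearing's block, rad: 0 = at rest, 0.4 = fully pressed. It works in the same way and must be left at rest.
- lever_small_pad (a point): Middle of the upper face of the flat pad (36 mm along the lever, 34 mm across, 8 mm thick) at that lever's outer end, 120 mm from the pivot. It is about 68 mm above the bench at rest and 20 mm when fully pressed; in plan it lies about 148 mm from the block's centre along the block's -x. Its own x axis runs along the lever towards the block.
- bearing_small: The small steel ball bearing with dark seals, a ring 36 mm in outer diameter, bore 16 mm, 12 mm thick, about 0.05 kg. Origin: centre of its underside; z is its axis. At the start it sits flush in the pocket of block_small, its origin 44 mm above the bench; a plunger under it raises it, level, by nearly 13 mm at full lever travel.
- tray: Shallow plywood tray standing on the bench, 150 (x) by 140 (y) mm outside, 28 mm high, walls and floor 5 mm thick, about 1 kg. Origin: centre of its underside.
- screw_jar: Closed glass jar with a blue cap, 72 mm in diameter, 85 mm high, beyond the blocks. Origin: centre of its underside. A bystander to leave alone.
- wrench: Steel wrench lying beyond the blocks, about 180 mm long along its own x. Origin: under its middle. A bystander to leave alone.
- oil_bottle: Blue oil bottle, 48 mm in diameter, 130 mm high, at the left. Origin: centre of its underside. A bystander to leave alone.
- hammer: Hammer lying at the right, about 260 mm long along its own x. Origin: under its middle. A bystander to leave alone.
Mind the look-alikes: they are no part of the job. What is shaped like the bearing_large but blue or yellow is not meant.

How it is judged:
On the way:
1. the lever of the large bearing's block is pressed right down (0.36 rad or more of its 0.4) and the large bearing stands at least 9 mm up, still over its pocket (value of joint lever_large above 0.36 rad and z of bearing_large in the frame of block_large above 0.05 m and horizontal distance between bearing_large and pocket_large below 0.006 m), for 0.2 s.
At the end, for the whole second after the job is handed in: The large bearing lies flat (within 0.15 rad) and at rest on the tray's floor, inside its walls; the small bearing is within 4 mm of its start, its lever under 0.05 rad, the tray within 20 mm and the jar, wrench, bottle and hammer within 30 mm of where they began (x of bearing_large in the frame of tray between -0.055 and 0.055 m and y of bearing_large in the frame of tray between -0.05 and 0.05 m and z of bearing_large in the frame of tray below 0.012 m and angle between bearing_large's own z axis and vertical below 0.15 rad and linear speed of bearing_large below 0.03 m/s and distance of bearing_small from where it was at the start of the episode below 0.004 m and value of joint lever_small below 0.05 rad and distance of tray from where it was at the start of the episode below 0.02 m and distance of each of screw_jar, wrench, oil_bottle, hammer from where it was at the start of the episode below 0.03 m); the robot touches nothing.
It fails at once if the large bearing is dropped (falls freely faster than 0.7 m/s, a drop of some 25 mm) (linear speed of bearing_large above 0.7 m/s and contact force between the fingers and bearing_large below 0.05 N).
It fails at once if the small bearing's lever is pressed (over 0.1 rad) (value of joint lever_small above 0.1 rad).
It also fails if it takes over 58 s, if anything falls off the work surface, if the arm or the gripper's body presses on something with over 40 N, if the wrist force passes 120 N, or if a joint passes its speed limit or range.

## Robot

A 6-joint arm with a two-finger parallel gripper is mounted at the origin on the work surface. World frame = base frame: x ahead of the robot, y to its left, z up, the work surface at z = 0. Lengths are in m, angles in rad, forces in N, time in s.
With the tool pointing down it reaches from about 0.425 to 0.95 m from the base axis. Payload 3.5 kg.
Tool frame: the origin (TCP) lies midway between the tips of the shut fingers; the grasp point (between the pads) lies 19 mm behind it; z points along the fingers, y is the line along which they close (so a half turn about z gives the same grasp; the last joint's range is limited). The gripper opens to 85 mm and grips with 20 to 120 N. Pads are 22 mm wide; open, the fingers measure 114 mm over their backs; the gripper's body (76 mm by 85 mm) begins 54 mm behind the grasp point. The pads swing forward as they close: fully open they stand 13 mm farther back than shut.
Start: joints at [1.179, 0.286, 1.577, -0, 1.279, -0.15], TCP at [0.162, 0.655, 0.231] pointing down, gripper open.
Joint ranges: [-2.77, 2.77], [-0.9, 2.22], [0.21, 2.48], [-1.53, 4.67], [0.24, 2.81], [-2.84, 2.84]. Speed limits (rad/s): [2.79, 2.79, 3.14, 3.14, 3.14, 3.14].

## Interface

Orientations are given as a unit quaternion [x, y, z, w].
In Python, from plant import * gives the robot as it stands.
- The arm moves only by the tool move_arm, never from a script. Its argument "moves" is a list of rows, each a list of 3 entries, a list of its own where there are three numbers: the opening, from 0 (shut) to 1 (fully open), then the shift along the tool's x, y, z in m, then the turn, a rotation vector about the tool's x, y, z in rad. A call has exactly 10 rows; each row shifts and turns the commanded pose from where the row before left it, along the tool's axes as they then stand; what a row does not reach is not made up. A row lasts 1/12 s, in which the tool goes at most 41.7 mm and 7.16 degrees, less where a joint would pass 70% of its speed; a pose out of reach is approached as far as the arm can. A call is refused whole if a number of a shift passes 0.0417 or a number of a turn 0.125, either way. A call with a gripper value outside its range is refused whole. The fingers move at their own pace and stop on an object; "grip_force" is the grip in N (left out, the last holds). Time passes only in rows, so rows that do not move let the fingers close, or fill a call up. It gives the time, the measured TCP pose, the force, the opening and the grip force at its end, in the units of the state.
- get_state(): the state, without advancing time (a new reading comes with each control period).
- read_camera(name): name is "scene" or "top" or "wrist"; returns the picture (480x640x3 uint8, red, green, blue); there is no depth.
- camera_params(name): a dict with "fx", "fy", "cx", "cy" (pixels), "rvec" (rotation vector, rad) and "tvec" (3), from world to camera coordinates, as OpenCV has them; the wrist camera has in their place "tool_from_camera" (4x4, takes a point from camera to tool coordinates, whose origin is the TCP and whose axes are the flange's). Camera axes: x right, y down, z forward; pixel columns grow to the right and rows downward; lengths in m; the calibration is good to about 2 mm. A picture is of the moment at which its call begins: read the wrist's pose just before it. camera_params takes no time and is no camera call.
- sign_off(): hands the job in; it is judged then, once.
The state is a dict: "time": time; "qpos": joint angles; "dq": joint speeds; "joint_efforts": joint torques, N m; "eef_pos": TCP position; "tcp_rot": TCP orientation; "contact_force": force on the tool from outside, world axes, zero at the start; "wrist_torque": the same for the moment, N m; "opening": opening from 0.0 (shut) to 1.0 (fully open); "finger_force": force on a finger pad.
Only numpy, scipy, OpenCV 4.12 (cv2) and the standard library are available. Lean on these libraries where they do the work, as an engineer would, in place of code of your own. Each camera call takes 0.05 s, during which the arm holds its last target. There are 200 camera calls.

## Working session

There is one attempt and no reset: what is moved stays moved. The work goes in short steps, Python scripts to look and compute and a tool call to move; the robot and the scene stay as the last step left them, time stands still between calls to the robot, and variables do not carry over. Pictures are saved under pics/ and viewed, at most 10 in all, crops included, and the job is handed in when it is done.

Besides the shell and the picture viewer there is one more tool, called by a JSON object that holds its "op" and its "data". move_arm: Moves the arm, as the interface text tells. Its arguments: {"type":"object","properties":{"moves":{"type":"array"},"grip_force":{"type":"number"}},"required":["moves"]}

```bash
mkdir -p pics; cat > h.py <<'E'
from plant import *
import numpy as np, cv2
from scipy.spatial.transform import Rotation as R
def snap(n,f): im=read_camera(n); cv2.imwrite('pics/'+f,im[:,:,::-1]); return im
def ray(n,u,v,st=None):
    p=camera_params(n); d=np.array([(u-p['cx'])/p['fx'],(v-p['cy'])/p['fy'],1])
    if n=='wrist':
        st=st or get_state(); T=np.array(p['tool_from_camera']); r=R.from_quat(st['tcp_rot']).as_matrix()
        return r@T[:3,3]+np.array(st['eef_pos']), r@T[:3,:3]@d
    r=R.from_rotvec(np.ravel(p['rvec'])).as_matrix(); return -r.T@np.ravel(p['tvec']), r.T@d
def at(n,u,v,z,st=None):
    o,d=ray(n,u,v,st); return o+d*(z-o[2])/d[2]
E
python3 - <<'E'
from h import *
snap('scene','s0.png');snap('top','t0.png')
s=get_state();print(s)
E
```

```text
{'time': 0.1, 'qpos': array([ 1.17899691e+00,  2.87132318e-01,  1.57802863e+00, -1.96374058e-05,
        1.27862518e+00, -1.50031817e-01]), 'dq': array([ 0.00135848, -0.00184758, -0.00189181,  0.00083418,  0.00325274,
       -0.00128515]), 'joint_efforts': array([ 6.02256332e-04, -4.07298911e+01, -2.93698418e+01, -1.57244804e-04,
        3.45679378e-03, -1.21729980e-05]), 'eef_pos': array([0.1613731 , 0.6548088 , 0.23004974]), 'tcp_rot': array([ 1.20586713e-01,  9.92702192e-01, -1.05925102e-03, -2.84445458e-04]), 'contact_force': array([-0.80354355,  0.92692755, -0.16944945]), 'wrist_torque': array([-0.01463277,  0.03022043,  0.02366919]), 'finger_force': 0.0, 'opening': 1.001748844208041}
```

View pics/t0.png

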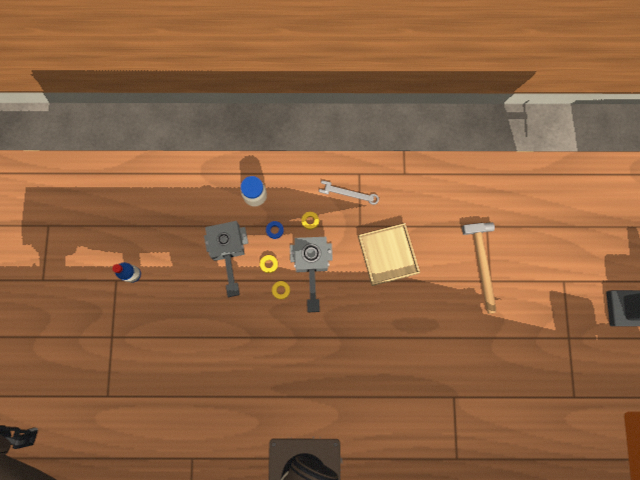

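View pics/s0.png

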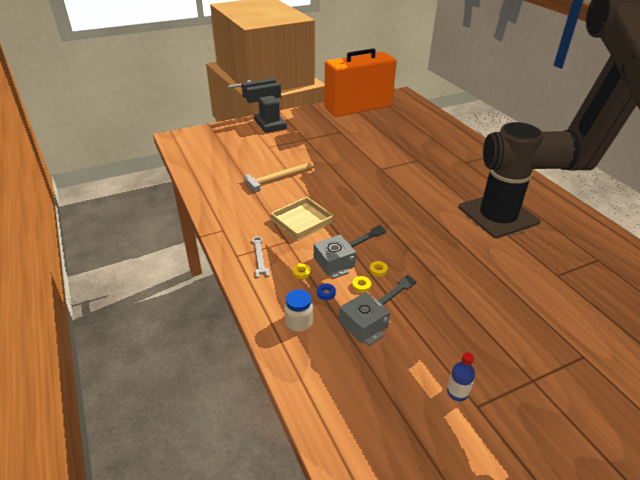

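The top view shows two grey blocks, at (312,253) and (224,240), with levers toward the robot and pads at (313,305) and (233,291). The tray is at (388,254). Look-alike rings, blue or yellow, are at (275,230), (310,220), (269,264) and (281,290). The bearing at (312,253) looks the larger, so I'll check it in a close crop.

```bash
python3 - <<'E'
from h import *
im=cv2.imread('pics/t0.png')
c=im[205:325,195:355]; cv2.imwrite('pics/c0.png',cv2.resize(c,None,fx=5,fy=5,interpolation=cv2.INTER_CUBIC))
for n,u,v,z in [('bA',312,253,.056),('padA',313.5,305,.068),('bB',224,240,.056),('padB',233,291,.068),('tray',388,254,.02),('TrL',359,235,.028),('TrT',406,224,.028),('TrR',418,270,.028),('TrB',373,283,.028)]:
    print(n,at('top',u,v,z).round(3))
E
```

```text
bA [ 0.598 -0.021  0.056]
padA [ 0.452 -0.025  0.068]
bB [0.634 0.227 0.056]
padB [0.49  0.195 0.068]
tray [ 0.601 -0.239  0.02 ]
TrL [ 0.655 -0.155  0.028]
TrT [ 0.688 -0.292  0.028]
TrR [ 0.554 -0.321  0.028]
TrB [ 0.517 -0.193  0.028]
```

View pics/c0.png

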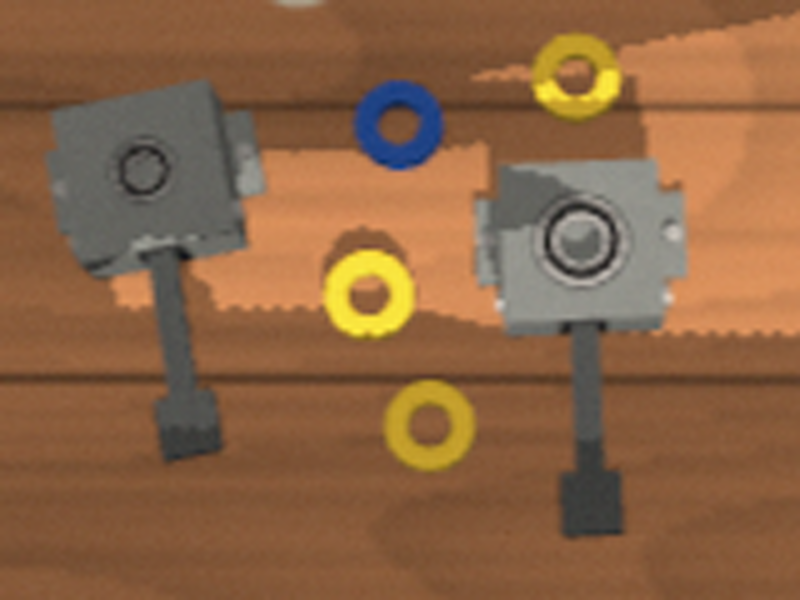

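The crop confirms it: the right block at (311,253) holds the larger bearing, about 18 px or 52 mm across. The left one, at (224,239), is about 11 px or 36 mm. The target pad is at (313,305.5). I'm moving over it now.

{"op": "move_arm", "data": {"moves": [[0,[-0.018,-0.034,0],[0,0,-0.12]],[0,[-0.018,-0.034,0],[0,0,-0.12]],[0,[-0.018,-0.034,0],[0,0,0]],[0,[-0.018,-0.034,0],[0,0,0]],[0,[-0.018,-0.034,0],[0,0,0]],[0,[-0.018,-0.034,0],[0,0,0]],[0,[-0.018,-0.034,0],[0,0,0]],[0,[-0.018,-0.034,0],[0,0,0]],[0,[-0.018,-0.034,0],[0,0,0]],[0,[-0.018,-0.034,0],[0,0,0]]], "grip_force": 40}}

```text
time: 0.93
eef_pos: [0.3282, 0.3081, 0.2309]
tcp_rot: [0.001, 1.0, -0.0, -0.0]
contact_force: [1.1, -0.2, -0.1]
opening: -0.002
finger_force: 0.0
```

{"op": "move_arm", "data": {"moves": [[0,[-0.018,-0.034,0],[0,0,0]],[0,[-0.018,-0.034,0],[0,0,0]],[0,[-0.018,-0.034,0],[0,0,0]],[0,[-0.018,-0.034,0],[0,0,0]],[0,[-0.018,-0.034,0],[0,0,0]],[0,[-0.018,-0.034,0],[0,0,0]],[0,[-0.018,-0.034,0],[0,0,0]],[0,[-0.018,-0.034,0],[0,0,0]],[0,[0,0,0],[0,0,0]],[0,[0,0,0],[0,0,0]]]}}

```text
time: 1.77
eef_pos: [0.4719, 0.036, 0.2308]
tcp_rot: [0.003, 1.0, 0.0, -0.001]
contact_force: [-0.4, -0.2, 0.4]
opening: 0.003
finger_force: 0.0
```

```bash
python3 - <<'E'
from h import *
s=get_state();snap('wrist','w0.png');print(s['time'],s['eef_pos'],R.from_quat(s['tcp_rot']).as_matrix().round(3))
E
```

```text
1.7667 [0.47189966 0.03596912 0.23079835] [[-1.     0.006 -0.001]
 [ 0.006  1.     0.   ]
 [ 0.001  0.    -1.   ]]
```

View pics/w0.png

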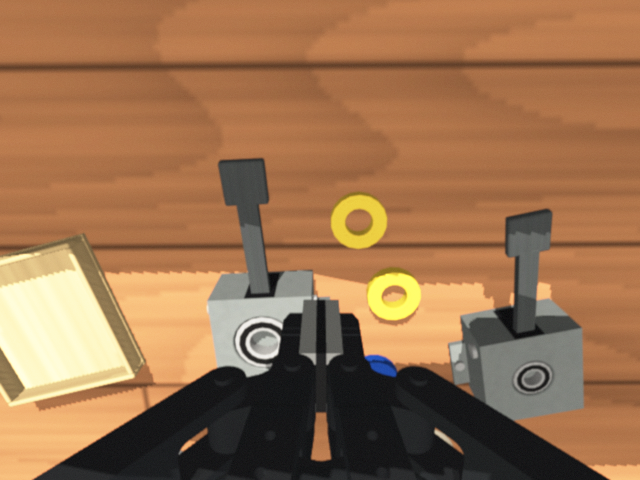

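The wrist view shows the large block's pad at (245,182), its bearing at (263,341) and the tray at left. The small block is at right.

```bash
python3 - <<'E'
from h import *
print('pad',at('wrist',245,182,.068),'bear',at('wrist',263,341,.056),'small',at('wrist',533,377,.056),'bear top',at('top',311,252.6,.056))
E
```

```text
pad [ 0.45198804 -0.01918988  0.068     ] bear [ 0.59846692 -0.01470203  0.056     ] small [0.63874873 0.23301278 0.056     ] bear top [ 0.59878382 -0.01776065  0.056     ]
```

{"op": "move_arm", "data": {"moves": [[0,[0.005,-0.014,0.03],[0,0,0]],[0,[0.005,-0.014,0.03],[0,0,0]],[0,[0.005,-0.014,0.03],[0,0,0]],[0,[0.004,-0.013,0.03],[0,0,0]],[0,[0,0,0.02],[0,0,0]],[0,[0,0,0.01],[0,0,0]],[0,[0,0,0.01],[0,0,0]],[0,[0,0,0.01],[0,0,0]],[0,[0,0,0.01],[0,0,0]],[0,[0,0,0],[0,0,0]]]}}

```text
time: 2.65
eef_pos: [0.453, -0.0167, 0.0511]
tcp_rot: [0.0, 1.0, -0.0, 0.0]
contact_force: [-0.4, -0.2, 0.2]
opening: -0.002
finger_force: 0.0
```

{"op": "move_arm", "data": {"moves": [[0,[0,0,0.007],[0,0,0]],[0,[0,0,0.007],[0,0,0]],[0,[0,0,0.005],[0,0,0]],[0,[0,0,0.003],[0,0,0]],[0,[0,0,0.002],[0,0,0]],[0,[0,0,0.001],[0,0,0]],[0,[0,0,0],[0,0,0]],[0,[0,0,0],[0,0,0]],[0,[0,0,0],[0,0,0]],[0,[0,0,0],[0,0,0]]]}}

```text
time: 3.48
eef_pos: [0.4544, -0.0172, 0.0276]
tcp_rot: [0.001, 1.0, 0.0, 0.002]
contact_force: [1.1, 3.0, 4.8]
opening: 0.003
finger_force: 2.6
```

{"op": "move_arm", "data": {"moves": [[0,[0,0,0.003],[0,0,0]],[0,[0,0,0.002],[0,0,0]],[0,[0,0,0.002],[0,0,0]],[0,[0,0,0.001],[0,0,0]],[0,[0,0,0],[0,0,0]],[0,[0,0,0],[0,0,0]],[0,[0,0,0],[0,0,0]],[0,[0,0,0],[0,0,0]],[0,[0,0,0],[0,0,0]],[0,[0,0,0],[0,0,0]]]}}

```text
time: 4.32
eef_pos: [0.4551, -0.0174, 0.0217]
tcp_rot: [0.001, 1.0, -0.0, 0.002]
contact_force: [-3.7, 4.5, 19.5]
opening: -0.001
finger_force: 10.3
```

{"op": "move_arm", "data": {"moves": [[0,[0,0,0.001],[0,0,0]],[0,[0,0,0.0005],[0,0,0]],[0,[0,0,0],[0,0,0]],[0,[0,0,0],[0,0,0]],[0,[0,0,0],[0,0,0]],[0,[0,0,-0.02],[0,0,0]],[0,[0,0,-0.03],[0,0,0]],[0,[0,0,-0.035],[0,0,0]],[0,[0,0,-0.04],[0,0,0]],[0,[0,0,-0.04],[0,0,0]]]}}

```text
time: 5.15
eef_pos: [0.4515, -0.0173, 0.1827]
tcp_rot: [0.001, 1.0, -0.0, -0.001]
contact_force: [0.9, -0.1, -0.3]
opening: -0.002
finger_force: 0.0
```

{"op": "move_arm", "data": {"moves": [[1,[0,0,-0.03],[0,0,0]],[1,[0,0,0],[0,0,0]],[1,[0,0,0],[0,0,0]],[1,[0,0,0],[0,0,0]],[1,[0,0,0],[0,0,0]],[1,[0,0,0],[0,0,0]],[1,[0,0,0],[0,0,0]],[1,[0,0,0],[0,0,0]],[1,[0,0,0],[0,0,0]],[1,[0,0,0],[0,0,0]]]}}

```text
time: 5.98
eef_pos: [0.4525, -0.0174, 0.2115]
tcp_rot: [0.001, 1.0, 0.0, -0.0]
contact_force: [-0.3, 0.4, 0.0]
opening: 1.002
finger_force: 0.0
```

```bash
python3 - <<'E'
from h import *
s=get_state();im=snap('wrist','w1.png');print(s['time'],s['eef_pos'],R.from_quat(s['tcp_rot']).as_matrix().round(3))
im=snap('top','t1.png')
E
```

```text
5.9833 [ 0.45247935 -0.01736536  0.2114822 ] [[-1.     0.002 -0.001]
 [ 0.002  1.     0.   ]
 [ 0.001  0.    -1.   ]]
```

View pics/w1.png

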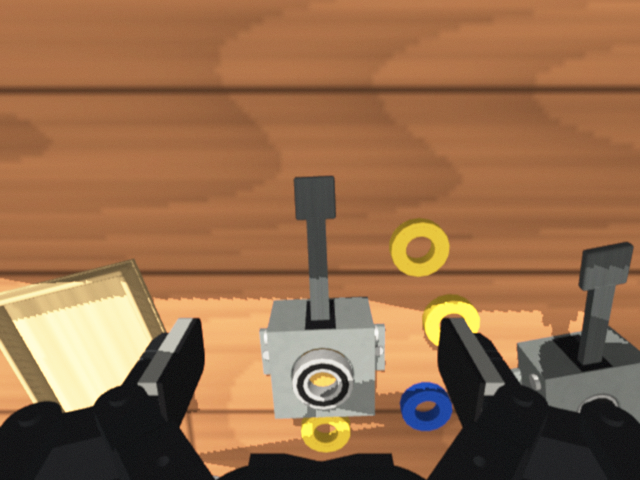

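The lever is down and the bearing stands proud, with its top face centred near (322,381).

```bash
python3 - <<'E'
from h import *
print(at('wrist',322,380,.069),at('wrist',323,408,.056))
print(at('wrist',293,380,.068)-at('wrist',354,380,.068))
E
```

```text
[ 0.59696465 -0.01665349  0.069     ] [ 0.63762437 -0.01578766  0.056     ]
[-0.00021481 -0.05105558  0.        ]
```

{"op": "move_arm", "data": {"moves": [[0.85,[-0.03,0,0],[0,0,0]],[0.85,[-0.03,0,0.02],[0,0,0]],[0.85,[-0.03,0,0.02],[0,0,0]],[0.85,[-0.03,0,0.03],[0,0,0]],[0.85,[-0.0255,0.001,0.03],[0,0,0]],[0.85,[0,0,0.02],[0,0,0]],[0.85,[0,0,0.01],[0,0,0]],[0.85,[0,0,0],[0,0,0]],[0.85,[0,0,0],[0,0,0]],[0.85,[0,0,0],[0,0,0]]]}}

```text
time: 6.92
eef_pos: [0.5983, -0.0169, 0.0845]
tcp_rot: [0.001, 1.0, -0.0, 0.002]
contact_force: [0.4, 0.3, 0.4]
opening: 0.849
finger_force: 0.0
```

```bash
python3 - <<'E'
from h import *
s=get_state();im=snap('wrist','w2.png');print(s['time'],s['eef_pos'],s['opening'],s['contact_force'],R.from_quat(s['tcp_rot']).as_matrix().round(3))
E
```

```text
6.9167 [ 0.59834921 -0.01685034  0.08449452] 0.8485137828409961 [0.44896872 0.29824136 0.36540243] [[-1.     0.002  0.003]
 [ 0.002  1.    -0.001]
 [-0.003 -0.001 -1.   ]]
```

View pics/w2.png

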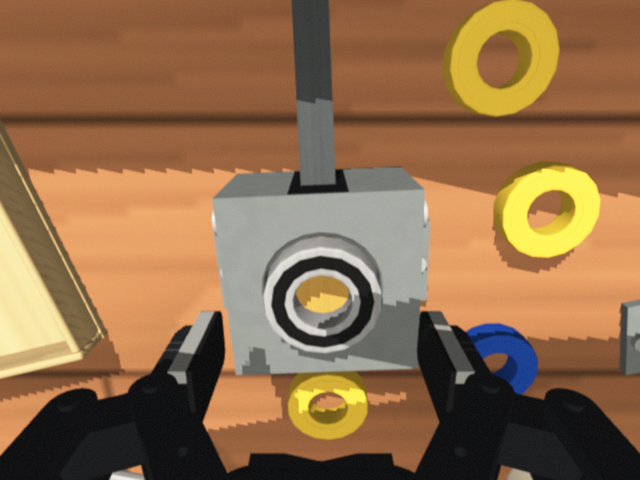

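The bearing sits midway between the fingers, its top face centred near (323,300). Next I descend 29 mm and close.

```bash
python3 - <<'E'
from h import *
print(at('wrist',323,300,.069), at('wrist',207,335,.1), at('wrist',432,335,.1))
E
```

```text
[ 0.60027578 -0.01599587  0.069     ] [ 0.59743045 -0.05772503  0.1       ] [0.59771095 0.02288432 0.1       ]
```

{"op": "move_arm", "data": {"moves": [[0.85,[0,0,0.012],[0,0,0]],[0.85,[0,0,0.01],[0,0,0]],[0.85,[0,0,0.007],[0,0,0]],[0.75,[0,0,0],[0,0,0]],[0.7,[0,0,0],[0,0,0]],[0.7,[0,0,0],[0,0,0]],[0.68,[0,0,0],[0,0,0]],[0.68,[0,0,0],[0,0,0]],[0.68,[0,0,0],[0,0,0]],[0.68,[0,0,0],[0,0,0]]]}}

```text
time: 7.8
eef_pos: [0.5978, -0.0167, 0.0537]
tcp_rot: [0.001, 1.0, -0.0, 0.0]
contact_force: [-0.6, -1.1, -1.0]
opening: 0.676
finger_force: 0.0
```

{"op": "move_arm", "data": {"moves": [[0.6,[-0.001,0,-0.001],[0,0,0]],[0.55,[0,0,0],[0,0,0]],[0.4,[0,0,0],[0,0,0]],[0.3,[0,0,0],[0,0,0]],[0.3,[0,0,0],[0,0,0]],[0.3,[0,0,0],[0,0,0]],[0.3,[0,0,0],[0,0,0]],[0.3,[0,0,0],[0,0,0]],[0.3,[0,0,0],[0,0,0]],[0.3,[0,0,0],[0,0,0]]], "grip_force": 40}}

```text
time: 8.63
eef_pos: [0.5986, -0.0166, 0.0545]
tcp_rot: [0.001, 1.0, 0.0, 0.0]
contact_force: [-0.8, 1.2, 1.9]
opening: 0.59
finger_force: 41.5
```

```bash
python3 - <<'E'
from h import *
s=get_state();im=snap('wrist','w3.png');print(s['time'],s['eef_pos'],s['opening'],s['contact_force'],s['finger_force'])
E
```

```text
8.6333 [ 0.59858468 -0.01659465  0.0544828 ] 0.5897457107495692 [-0.83203179  1.19992418  1.89652001] 41.53213441371918
```

View pics/w3.png

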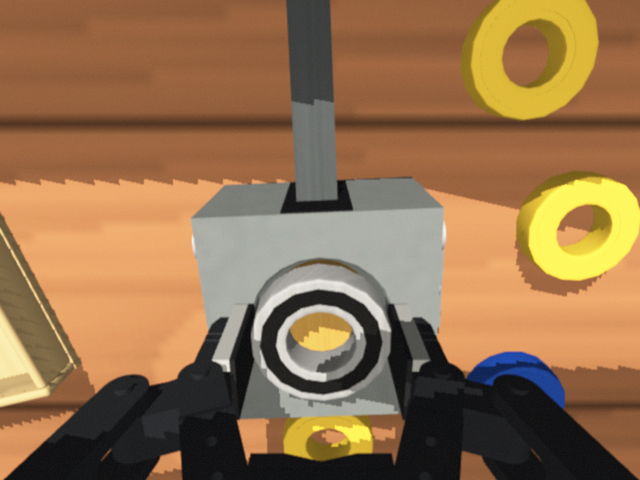

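The grip is centred and the opening of 0.59 is consistent with 52 mm. Lifting.

{"op": "move_arm", "data": {"moves": [[0.3,[0,0,0],[0,0,0]],[0.3,[0,0,-0.003],[0,0,0]],[0.3,[0,0,-0.006],[0,0,0]],[0.3,[0,0,-0.01],[0,0,0]],[0.3,[0,0,-0.012],[0,0,0]],[0.3,[0,0,-0.012],[0,0,0]],[0.3,[0,0,-0.01],[0,0,0]],[0.3,[0,-0.008,-0.006],[0,0,0]],[0.3,[0,-0.015,0],[0,0,0]],[0.3,[0,-0.02,0],[0,0,0]]], "grip_force": 60}}

```text
time: 9.52
eef_pos: [0.5988, -0.0602, 0.1143]
tcp_rot: [0.0, 1.0, -0.0, 0.001]
contact_force: [0.3, -1.0, -1.9]
opening: 0.577
finger_force: 62.3
```

{"op": "move_arm", "data": {"moves": [[0.3,[-0.001,-0.022,0],[0,0,0]],[0.3,[-0.001,-0.024,0],[0,0,0]],[0.3,[-0.001,-0.024,0],[0,0,0]],[0.3,[-0.001,-0.024,0],[0,0,0]],[0.3,[0,-0.024,0],[0,0,0]],[0.3,[0,-0.024,0],[0,0,0]],[0.3,[0,-0.018,0],[0,0,0]],[0.3,[0,-0.012,0],[0,0,0]],[0.3,[0,-0.006,0],[0,0,0]],[0.3,[0,0,0],[0,0,0]]]}}

```text
time: 10.35
eef_pos: [0.6017, -0.2393, 0.113]
tcp_rot: [0.002, 1.0, 0.0, -0.0]
contact_force: [-0.8, 0.3, -1.4]
opening: 0.579
finger_force: 62.3
```

```bash
python3 - <<'E'
from h import *
s=get_state();im=snap('wrist','w4.png');print(s['time'],s['eef_pos'],s['opening'],s['contact_force'],s['finger_force'])
E
```

```text
10.35 [ 0.60166735 -0.23929305  0.11303259] 0.5786144879307203 [-0.75629699  0.26501128 -1.44476887] 62.344985995441675
```

View pics/w4.png

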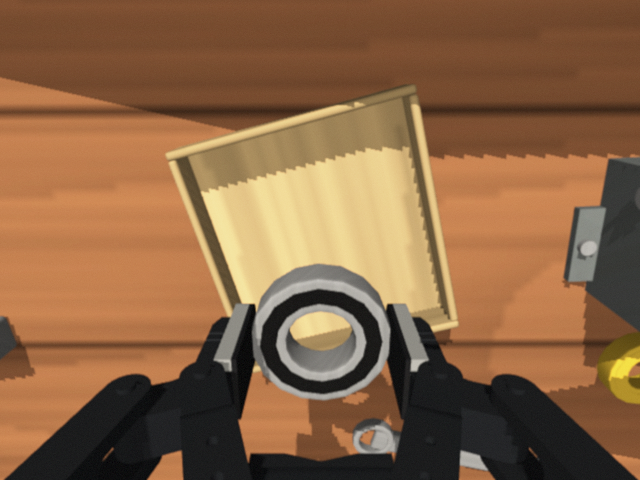

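The bearing is held level over the tray. Tray rim corners are at (168,155), (414,88) and (456,323).

```bash
python3 - <<'E'
from h import *
a,b,c=[at('wrist',*p,.028) for p in [(168,155),(414,88),(456,323)]]
print(a,b,c,(a+c)/2,np.linalg.norm(a-b),np.linalg.norm(b-c))
E
```

```text
[ 0.55107783 -0.32125534  0.028     ] [ 0.51710474 -0.18908016  0.028     ] [ 0.65710918 -0.15274086  0.028     ] [ 0.60409351 -0.2369981   0.028     ] 0.13647142393625533 0.1446436643862631
```

{"op": "move_arm", "data": {"moves": [[0.3,[0,0,0.01],[0,0,0]],[0.3,[0,0,0.012],[0,0,0]],[0.3,[0,0,0.015],[0,0,0]],[0.3,[0,0,0.015],[0,0,0]],[0.3,[0,0,0.015],[0,0,0]],[0.3,[0,0,0.012],[0,0,0]],[0.3,[0,0,0.01],[0,0,0]],[0.3,[0,0,0.006],[0,0,0]],[0.3,[0,0,0.004],[0,0,0]],[0.3,[0,0,0],[0,0,0]]]}}

```text
time: 11.23
eef_pos: [0.6018, -0.2375, 0.0134]
tcp_rot: [0.001, 1.0, 0.0, -0.001]
contact_force: [-0.1, -0.1, -2.0]
opening: 0.586
finger_force: 62.3
```

{"op": "move_arm", "data": {"moves": [[0.3,[0,0,0.003],[0,0,0]],[0.3,[0,0,0.002],[0,0,0]],[0.3,[0,0,0.001],[0,0,0]],[0.3,[0,0,0.0005],[0,0,0]],[0.3,[0,0,0],[0,0,0]],[0.3,[0,0,0],[0,0,0]],[0.3,[0,0,0],[0,0,0]],[0.3,[0,0,0],[0,0,0]],[0.3,[0,0,0],[0,0,0]],[0.3,[0,0,0],[0,0,0]]]}}

```text
time: 12.07
eef_pos: [0.6022, -0.2377, 0.0079]
tcp_rot: [0.001, 1.0, -0.0, 0.0]
contact_force: [0.1, -0.0, -1.8]
opening: 0.58
finger_force: 62.4
```

{"op": "move_arm", "data": {"moves": [[0.3,[0,0,0.001],[0,0,0]],[0.3,[0,0,0.001],[0,0,0]],[0.3,[0,0,0],[0,0,0]],[0.3,[0,0,0],[0,0,0]],[0.3,[0,0,0],[0,0,0]],[0.3,[0,0,0],[0,0,0]],[0.3,[0,0,0],[0,0,0]],[0.3,[0,0,0],[0,0,0]],[0.3,[0,0,0],[0,0,0]],[0.3,[0,0,0],[0,0,0]]]}}

```text
time: 12.9
eef_pos: [0.6022, -0.2377, 0.006]
tcp_rot: [0.001, 1.0, -0.0, 0.0]
contact_force: [0.2, -0.8, 1.4]
opening: 0.579
finger_force: 62.5
```

Contact with the floor: vertical force went from -1.8 to +1.4 N. Releasing slightly, then up.

{"op": "move_arm", "data": {"moves": [[0.6,[0,0,0],[0,0,0]],[0.65,[0,0,0],[0,0,0]],[0.7,[0,0,0],[0,0,0]],[0.72,[0,0,0],[0,0,0]],[0.72,[0,0,0],[0,0,0]],[0.72,[0,0,-0.005],[0,0,0]],[0.72,[0,0,-0.01],[0,0,0]],[0.72,[0,0,-0.02],[0,0,0]],[0.72,[0,0,-0.03],[0,0,0]],[0.72,[0,0,-0.04],[0,0,0]]]}}

```text
time: 13.73
eef_pos: [0.6003, -0.2366, 0.1096]
tcp_rot: [0.001, 1.0, 0.001, -0.003]
contact_force: [0.7, -0.0, 0.1]
opening: 0.717
finger_force: 0.0
```

{"op": "move_arm", "data": {"moves": [[0.72,[0.02,0,-0.03],[0,0,0]],[0.72,[0.03,0,-0.03],[0,0,0]],[0.72,[0.03,0,-0.03],[0,0,0]],[0.72,[0.02,0,0],[0,0,0]],[0.72,[0,0,0],[0,0,0]],[0.72,[0,0,0],[0,0,0]],[0.72,[0,0,0],[0,0,0]],[0.72,[0,0,0],[0,0,0]],[0.72,[0,0,0],[0,0,0]],[0.72,[0,0,0],[0,0,0]]]}}

```text
time: 14.57
eef_pos: [0.5036, -0.2372, 0.1988]
tcp_rot: [0.001, 1.0, 0.001, -0.001]
contact_force: [-0.9, -0.1, -0.7]
opening: 0.718
finger_force: 0.0
```

```bash
python3 - <<'E'
from h import *
s=get_state();im=snap('wrist','w5.png');print(s['time'],s['eef_pos'],s['opening'],s['contact_force'],s['finger_force'])
E
```

```text
14.5667 [ 0.50356814 -0.23721738  0.19880536] 0.718012710097788 [-0.9278198  -0.10483926 -0.71216321] 0.0
```

View pics/w5.png

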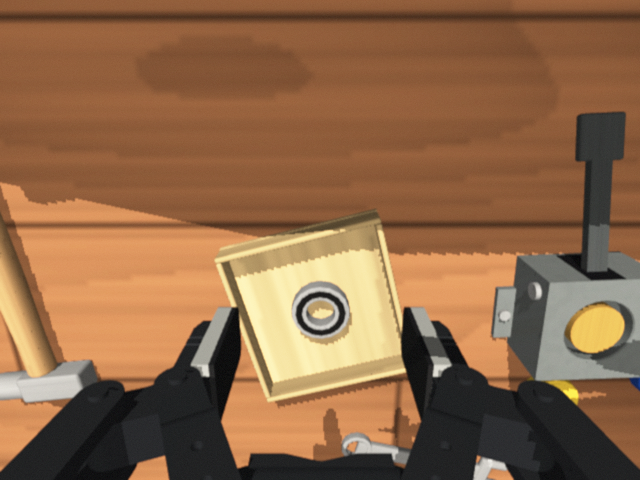

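The bearing lies flat near the middle of the tray at (321,311), and the gripper is clear.

```bash
python3 -c "
from plant import *
print(sign_off())"
```

```text
the job is handed in; nothing more can be done
None
```

I pressed the large bearing's lever down to its stop, lifted the bearing out and set it flat near the middle of the tray; the small block and the bystanders were not touched, and I handed the job in at about 14.6 s (sign-off returned no verdict).

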